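# Flip the specimen plate onto the light panel

### The arm

A 6-joint arm with a two-finger parallel gripper is mounted at the origin on the work surface. World frame = base frame: x ahead of the robot, y to its left, z up, the work surface at z = 0. Lengths are in m, angles in degrees, forces in N, time in s.
With the tool pointing down it reaches from about 0.3 to 0.75 m from the base axis. Payload 8.5 kg.
Tool frame: the origin (TCP) lies at the very end of the fingers, on their centre line; the grasp point (between the pads) lies 19 mm behind it; z points along the fingers, y is the line along which they close (so a half turn about z gives the same grasp; the last joint's range is limited). The gripper opens to 85 mm and grips with 20 to 120 N. Pads are 22 mm wide; open, the fingers measure 114 mm over their backs; the gripper's body (76 mm by 85 mm) begins 54 mm behind the grasp point. The pads swing forward as they close: fully open they stand 13 mm farther back than shut.
Start: joints at [-81.664, 21.807, 74.336, -0, 83.858, -12.336], TCP at [0.194, -0.515, 0.231] pointing down, gripper open.
Joint ranges: [-178.18, 178.18], [-50.72, 133.34], [12.68, 142.11], [-81.47, 261.47], [9.98, 163.14], [-165.26, 165.26]. Speed limits (degrees/s): [136.94, 136.94, 180, 180, 180, 180].

### API

Orientations are given as a 3x3 rotation matrix whose columns are the frame's x, y, z axes.
In Python, from rig import env gives the robot as it stands.
- The arm moves only by the tool move_arm, never from a script. Its argument "plan" is a list of rows, each a list of 7 numbers: the turn, a rotation vector about the tool's x, y, z in degrees, then the shift along the tool's x, y, z in cm, then the gripper command: -1 is shut, 1 is fully open, values between are in proportion. In form: [[ax, ay, az, tx, ty, tz, jaw], ...]. A call has 1 to 5 rows; each row is the pose to reach, as a shift and turn from the pose commanded when the call began, along the tool's axes at that moment; what a row does not reach only later rows make up. A row lasts 1/10 s, in which the tool goes at most 50 mm and 8.59 degrees, less where a joint would pass 70% of its speed; a pose out of reach is approached as far as the arm can. A call with a gripper value outside its range is refused whole. The fingers move at their own pace and stop on an object; "squeeze" is the grip in N (left out, the last holds). Time passes only in rows, so rows that repeat a pose let the fingers close. It gives the time, the measured TCP pose, the force, the opening and the grip force at its end, in the units of the state.
- env.observe(): the state, without advancing time (a new reading comes with each control period).
- env.get_image(name): name is "scene" or "top" or "wrist"; returns a dict with "color" (420x560x3 uint8, red, green, blue), "fov_y" (degrees; the focal length in pixels is half the picture's height over the tangent of half this angle, whatever the lens; pixels are square), "cx", "cy" (the principal point, pixels), "R" (3x3) and "t" (3): a world point X has camera coordinates R X + t. Camera axes: x right, y down, z forward; pixel columns grow to the right and rows downward; lengths in m; the calibration is good to about 2 mm. A picture is of the moment at which its call begins. There is no depth.
- env.close_job(): hands the job in; it is judged then, once.
Trained networks look in a picture, given as the dict that the camera call returned (one of the last four; its "shot" number tells which), for a name from the list of things; names that differ only in an ending like _2 or _b are one class to them, and where a whole thing is asked for, a point or a joint stands for the part that bears it (a point fixed in the world has none). Each returns a list of dicts, best first, with "conf" (0 to 1); they miss things now and then, are a little off and sometimes report something else, mostly with a low value. They report only what shows in the picture. A call takes as long as a camera call. They do not tell look-alikes from the thing itself.
- env.outline_of(target, picture): "mask" (420x560 bool, what is visible of it) and "bbox" ([centre column, centre row, width, height] in pixels, round what is visible of it).
- env.tip_of(target, picture): "pixel" ([column, row] in pixels: a listed point, or the origin of a listed thing).
The state is a dict: "time_s": time; "q": joint angles; "qvel": joint speeds; "joint_efforts": joint torques, N m; "position": TCP position; "tool_rot": TCP orientation; "ft_force": force on the tool from outside, world axes, zero at the start; "wrist_torque": the same for the moment, N m; "grip_width": finger opening in m; "gripper_force": force on a finger pad.
Only numpy, scipy, OpenCV 4.12 (cv2) and the standard library are available. Lean on these libraries where they do the work, as an engineer would, in place of code of your own. Each camera call takes 0.05 s, during which the arm holds its last target. There are 200 camera calls.

### The job

The grey specimen plate lies on the bench with its round well facing down. Working only by pushing with the fingertips, push it flat against the front edge of the light panel, tip it up there and flip it over onto the panel so that the well faces up, then push it along the panel until it sits flat and square against the rail at the back. Never pick the plate up off its support, leave the bottle, dish and jar alone, and finish clear of everything.

Things in the scene. Friction and masses are not known exactly. Their poses are not given: they have to be found in the camera images.
- panel: Fixed flat light panel, aluminium with a white top, 180 (its x) by 260 (its y) mm, square-edged, white surface 12 mm above the bench. Origin: centre of its underside. z up; x points from its front edge to its back rail. The front faces roughly to the robot's right (world -y), turned up to 25 degrees either way.
- panel_front (a point): Middle of the top of the panel's front edge, a plain step 12 mm high, facing the plate (x = -90 mm in the panel's frame).
- panel_rail (a point): Middle of the foot of the back rail's inner face, on the white surface (x = +78 mm in the panel's frame). The rail is 12 mm thick, as long as the panel is wide, and its top is 12 mm above the white surface.
- plate: Loose grey plastic plate, 96 (x) by 104 (y) by 10 mm, square edges, 0.10 to 0.17 kg. A round well, 58 mm across, 5 mm deep, is sunk in its -z face; +z face plain. Origin: centre of the block. It starts well down on the bench before the panel's front edge, 15 to 65 mm off, x axis towards it within 17 degrees. Against the front edge its origin is at x = -138 mm in the panel's frame; against the rail at +30.
- plate_lead (a point): Middle of the plate's +x end face (48 mm from its origin, half-way up the thickness): the end that at first faces the panel and that stays down while the plate tips; its lower corner backs off from the front edge by up to the plate's thickness (10 mm) as the plate comes upright.
- plate_trail (a point): Middle of the plate's -x end face (48 mm from its origin, half-way up the thickness): the end away from the panel, which rises when the plate is tipped: a fingertip pressed on it with about 9 N grips by friction and can carry it round its arc until the plate passes upright and falls onto the panel by itself; after the flip it is nearest the rail.
- bottle: Amber glass bottle with a black cap, 48 mm across, 85 mm tall, standing beside the panel on the side away from the robot. Bystander. Origin: centre of its underside.
- dish: Small closed petri dish, 58 mm across, 13 mm tall, lying behind the panel's rail. Bystander. Origin: centre of its underside.
- jar: White screw-top jar, 52 mm across, 55 mm tall, standing beyond the plate on the side away from the robot. Bystander. Origin: centre of its underside.
Mind the look-alikes: they are no part of the job. Several things look just like the plate: the one meant starts farthest from the robot's base.

How it is judged:
By the outcome, as a careful person would: the job done as asked, in the order asked, and still so for the second after the job is handed in, with the robot touching nothing.
It also fails if it takes over 72 s, if anything falls off the work surface, if the arm or the gripper's body presses on something with over 40 N, if the wrist force passes 120 N, or if a joint passes its speed limit or range.

## Working session

There is one attempt and no reset: what is moved stays moved. The work goes in short steps, Python scripts to look and compute and a tool call to move; the robot and the scene stay as the last step left them, time stands still between calls to the robot, and variables do not carry over. Pictures are saved under pics/ and viewed, at most 10 in all, crops included, and the job is handed in when it is done.

Besides the shell and the picture viewer there is one more tool, called after "Request:" in YAML: its name, and indented under it one key for each argument. move_arm: Moves the arm, as the interface text tells. Its arguments: {"type":"object","properties":{"plan":{"type":"array"},"squeeze":{"type":"number"}},"required":["plan"]}

```bash
mkdir -p pics; ls
cat > h.py <<'E'
from rig import env
import numpy as np, cv2
def shot(n,f=None):
    p=env.get_image(n)
    if f: cv2.imwrite('pics/'+f,p['color'][:,:,::-1])
    return p
def ray(p,px,z):
    f=p['color'].shape[0]/2/np.tan(np.radians(p['fov_y']/2))
    R=np.array(p['R']);t=np.array(p['t'])
    d=R.T@np.array([(px[0]-p['cx'])/f,(px[1]-p['cy'])/f,1.]);c=-R.T@t
    return c+d*(z-c[2])/d[2]
def proj(p,X):
    f=p['color'].shape[0]/2/np.tan(np.radians(p['fov_y']/2))
    c=np.array(p['R'])@np.array(X)+np.array(p['t']);return c[:2]/c[2]*f+[p['cx'],p['cy']]
E
python3 - <<'E'
from h import *
for n in ['top','scene']:
    p=shot(n,n+'0.png')
    print(n,-np.array(p['R']).T@p['t'],p['fov_y'])
    for t,z in [('panel',.0),('panel_front',.012),('panel_rail',.012),('plate',.005),('plate_lead',.005),('plate_trail',.005),('bottle',0),('dish',0),('jar',0)]:
        for d in env.tip_of(t,p)[:5]: print(t,np.round(d['pixel']),round(d['conf'],2),ray(p,d['pixel'],z).round(3))
E
```

```text
pics
top [4.24842034e-01 3.08647988e-04 1.19669312e+00] 52.15115468769939
panel [233. 215.] 0.97 [0.484 0.139 0.   ]
panel_front [267. 213.] 0.81 [0.489 0.044 0.012]
panel_rail [201. 209.] 0.56 [0.496 0.228 0.012]
plate [299. 225.] 0.66 [ 0.457 -0.046  0.005]
plate [344. 270.] 0.57 [ 0.338 -0.17   0.005]
plate [396. 319.] 0.55 [ 0.209 -0.312  0.005]
plate_lead [409. 302.] 0.94 [ 0.255 -0.347  0.005]
plate_lead [283. 226.] 0.87 [ 0.454 -0.     0.005]
plate_lead [350. 287.] 0.76 [ 0.291 -0.187  0.005]
plate_lead [288. 151.] 0.43 [ 0.666 -0.01   0.005]
plate_trail [347. 254.] 0.93 [ 0.38  -0.177  0.005]
plate_trail [312. 228.] 0.82 [ 0.451 -0.082  0.005]
bottle [239. 146.] 0.63 [0.679 0.127 0.   ]
dish [175. 215.] 0.74 [0.478 0.302 0.   ]
dish [298. 225.] 0.58 [ 0.459 -0.041  0.   ]
jar [285. 148.] 0.73 [ 0.674 -0.003  0.   ]
scene [ 0.99301355 -0.79763903  0.80923069] 43.90851130269538
panel [305. 190.] 0.56 [0.487 0.127 0.   ]
panel_front [289. 200.] 0.72 [0.482 0.055 0.012]
panel_front [264. 220.] 0.64 [ 0.472 -0.039  0.012]
panel_rail [325. 167.] 0.7 [0.49  0.229 0.012]
plate [ 97. 249.] 0.9 [ 0.213 -0.314  0.005]
plate [181. 237.] 0.78 [ 0.341 -0.182  0.005]
plate_lead [163. 226.] 0.78 [ 0.283 -0.178  0.005]
plate_lead [271. 209.] 0.64 [0.46  0.011 0.005]
plate_lead [ 99. 263.] 0.64 [ 0.248 -0.342  0.005]
plate_trail [201. 240.] 0.77 [ 0.387 -0.167  0.005]
plate_trail [249. 235.] 0.75 [ 0.469 -0.095  0.005]
plate_trail [ 99. 229.] 0.72 [ 0.165 -0.265  0.005]
bottle [369. 214.] 0.78 [ 0.664  0.128 -0.   ]
bottle [323. 166.] 0.21 [0.475 0.245 0.   ]
dish [333. 152.] 0.68 [0.464 0.322 0.   ]
jar [344. 249.] 0.72 [ 0.669 -0.013  0.   ]
```

View pics/top0.png

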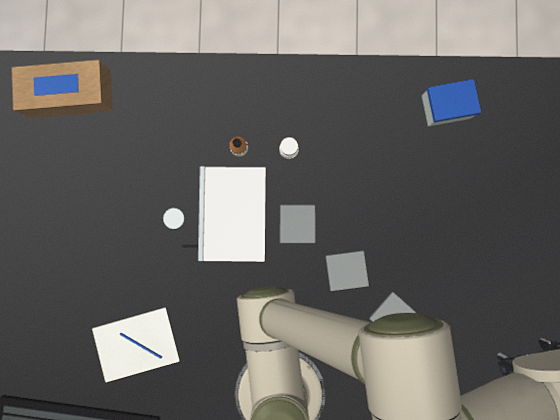

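View pics/scene0.png

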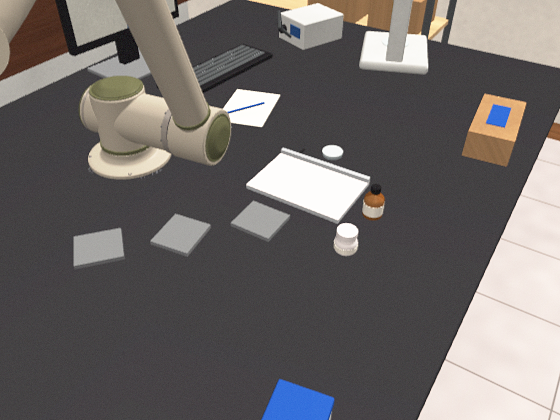

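Top picture: three grey look-alikes, at (298,224), (347,270) and (395,310). They lie 0.46, 0.38 and 0.37 m from the base, so the target is the one at (298,224), next to the panel's front edge (column 266). The jar is at (289,148), the bottle at (238,146) and the dish at (174,217).

Run:
```python
from h import *
p=shot('top')
im=p['color']
cv2.imwrite('pics/crop1.png',cv2.resize(im[130:300,180:400],None,fx=3.5,fy=3.5,interpolation=cv2.INTER_CUBIC)[:,:,::-1])
g=cv2.cvtColor(im,cv2.COLOR_RGB2GRAY)
def rect(x0,x1,y0,y1,lo,hi,z,nm):
    m=np.zeros_like(g);m[y0:y1,x0:x1]=((g[y0:y1,x0:x1]>lo)&(g[y0:y1,x0:x1]<hi))
    c=max(cv2.findContours(m,0,cv2.CHAIN_APPROX_NONE)[0],key=cv2.contourArea)[:,0]
    W=np.array([ray(p,q,z)[:2] for q in c])*1000
    r=cv2.minAreaRect(W.astype(np.float32));print(nm,r,cv2.boxPoints(r).round(1).tolist())
rect(272,322,195,250,90,200,.010,'plate')
rect(206,272,160,268,200,256,.012,'panel')
o=env.observe();print(o['position'],np.round(o['tool_rot'],3),o['ft_force'],o['grip_width'])
```

```text
plate ((462.44061279296875, -40.501590728759766), (102.23885345458984, 96.73027801513672), 1.2068061828613281) [[410.29998779296875, 6.800000190734863], [412.3999938964844, -89.9000015258789], [514.5999755859375, -87.80000305175781], [512.5, 8.899999618530273]]
panel ((486.07171630859375, 133.8164825439453), (259.8842468261719, 165.1051788330078), 0.724787712097168) [[355.1000061035156, 214.6999969482422], [357.20001220703125, 49.599998474121094], [617.0, 52.900001525878906], [615.0, 218.0]]
[ 0.1941647  -0.51458628  0.23133067] [[ 0.936  0.353 -0.   ]
 [ 0.353 -0.936 -0.   ]
 [-0.     0.    -1.   ]] [0.18001172 0.12824389 0.44571178] 0.08541924627452499
```

View pics/crop1.png

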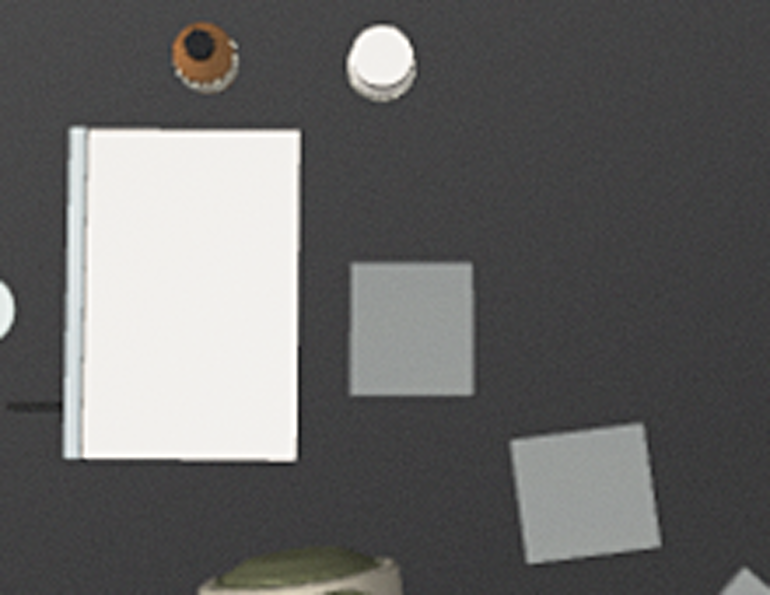

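```bash
cat >> h.py <<'E'
from scipy.spatial.transform import Rotation as Ro
PH=np.radians(90.72)
def Rt(tilt=0):  # tool x along panel x, tilt>0: finger tip leads toward panel
    x=np.array([np.cos(PH),np.sin(PH),0]);z=np.array([0,0,-1.]);y=np.cross(z,x)
    return np.array([x,y,z]).T@Ro.from_euler('y',tilt,degrees=True).as_matrix()
def go(P,R):
    o=env.observe();A=np.array(o['tool_rot'])
    print(np.r_[Ro.from_matrix(A.T@R).as_rotvec(degrees=True),A.T@(np.array(P)-o['position'])*100].round(2).tolist())
E
python3 -c "
from h import *
go([.4635,-.125,.06],Rt())
print(Rt(5)[:,2])"
```

```text
[0.0, 0.0, -70.05, 38.95, -26.94, 17.13]
[-0.0010952   0.08714886 -0.9961947 ]
```

Request:
move_arm:
  plan:
    - [0,0,-70.05,38.95,-26.94,14,-1]
    - [0,0,-70.05,38.95,-26.94,14,-1]
    - [0,0,-70.05,38.95,-26.94,14,-1]
    - [0,0,-70.05,38.95,-26.94,14,-1]
    - [0,0,-70.05,38.95,-26.94,14,-1]
  squeeze: 40

```text
time_s: 1.55
position: [0.3313, -0.3158, 0.1602]
tool_rot: [[0.439, 0.899, 0.0], [0.899, -0.439, -0.001], [-0.0, 0.001, -1.0]]
ft_force: [0.9, -1.1, 0.2]
grip_width: 0.0121
gripper_force: 0.0
```

```bash
python3 -c "
from h import *
go([.4635,-.125,.06],Rt())"
```

```text
[0.03, 0.03, -26.75, 22.95, 3.5, 10.01]
```

Request:
move_arm:
  plan:
    - [0,0,-26.7,22,3.5,8,-1]
    - [0,0,-26.7,22,3.5,8,-1]
    - [0,0,-26.7,22,3.5,8,-1]
    - [0,0,-26.7,22,3.5,8,-1]
    - [0,0,-26.7,22,3.5,8,-1]

```text
time_s: 2.05
position: [0.4605, -0.1334, 0.0796]
tool_rot: [[-0.008, 1.0, -0.0], [1.0, 0.008, 0.0], [0.0, -0.0, -1.0]]
ft_force: [0.0, -0.7, 0.1]
grip_width: -0.0002
gripper_force: 0.0
```

Request:
move_arm:
  plan:
    - [0,0,0,0,0,0,-1]
    - [0,0,0,0,0,0,-1]

```text
time_s: 2.25
position: [0.4597, -0.1355, 0.0804]
tool_rot: [[-0.008, 1.0, -0.0], [1.0, 0.008, -0.0], [-0.0, -0.0, -1.0]]
ft_force: [-0.7, -0.7, 0.3]
grip_width: -0.0001
gripper_force: 0.0
```

```bash
python3 -c "
from h import *
go([.4635,-.125,.0045],Rt());print(env.observe()['ft_force'],env.observe()['q'])"
```

```text
[-0.02, 0.0, -0.28, 1.05, 0.39, 7.59]
[-0.67540795 -0.70063409  0.34055309] [-3.06098611e+01  2.51054739e+01  9.81671732e+01 -1.42712489e-02
  5.67417151e+01 -3.10439020e+01]
```

Request:
move_arm:
  plan:
    - [0,0,-0.28,0.5,0.39,4.5,-1]
    - [0,0,-0.28,0.5,0.39,7,-1]
    - [0,0,-0.28,1.0,0.39,7.59,-1]
    - [0,0,-0.28,1.0,0.39,7.59,-1]

```text
time_s: 2.65
position: [0.4629, -0.1261, 0.0047]
tool_rot: [[-0.01, 1.0, -0.001], [1.0, 0.01, 0.0], [0.0, -0.001, -1.0]]
ft_force: [0.3, -0.1, 1.5]
grip_width: 0.0003
gripper_force: 0.0
```

Request:
move_arm:
  plan:
    - [0,0,0,1,0,0,-1]
    - [0,0,0,2,0,0,-1]
    - [0,0,0,3,0,0,-1]
    - [0,0,0,4,0,0,-1]
    - [0,0,0,5,0,0,-1]

```text
time_s: 3.15
position: [0.4631, -0.0749, 0.005]
tool_rot: [[-0.011, 1.0, 0.001], [1.0, 0.011, -0.001], [-0.001, 0.001, -1.0]]
ft_force: [0.1, -2.1, 1.1]
grip_width: 0.0001
gripper_force: 0.8
```

```bash
cat > look.py <<'E'
from h import *
import sys
p=shot('top')
g=cv2.cvtColor(p['color'],cv2.COLOR_RGB2GRAY)
for d in env.outline_of('plate',p)[:4]: print(np.round(d['bbox']),round(d['conf'],2))
for n in ('plate_lead','plate_trail','panel_front'):
    for d in env.tip_of(n,p)[:3]: print(n,ray(p,d['pixel'],float(sys.argv[2])).round(4),round(d['conf'],2))
cv2.imwrite('pics/'+sys.argv[1],cv2.resize(p['color'][140:280,170:350],None,fx=4,fy=4,interpolation=cv2.INTER_CUBIC)[:,:,::-1])
E
python3 look.py c2.png .005
```

```text
[280. 223.  12.  33.] 0.74
[350. 271.  37.  42.] 0.59
plate_lead [ 0.2583 -0.3464  0.005 ] 0.81
plate_lead [ 0.2845 -0.1858  0.005 ] 0.57
plate_trail [ 0.1784 -0.2717  0.005 ] 0.87
plate_trail [ 0.3838 -0.1736  0.005 ] 0.79
panel_front [0.4852 0.0521 0.005 ] 0.87
```

View pics/c2.png

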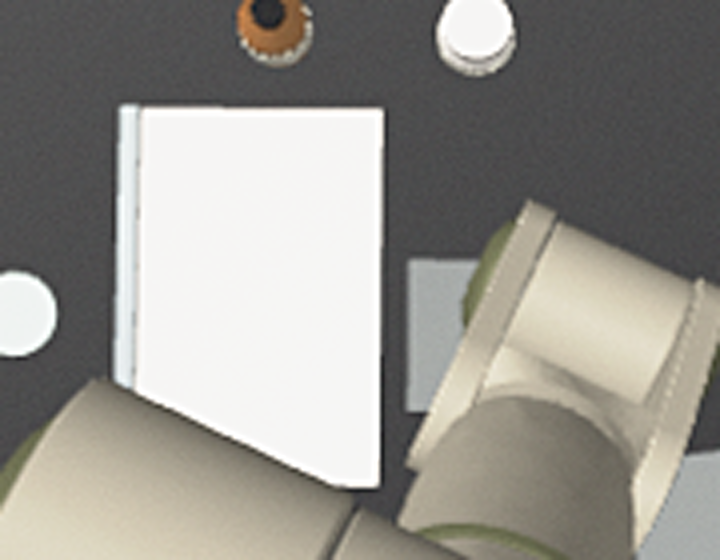

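The plate (left edge at 408 in the crop) is about 18 mm short of the panel edge (382) and still square to it.

Request:
move_arm:
  plan:
    - [0,0,0,0.5,0,0,-1]
    - [0,0,0,1.0,0,0,-1]
    - [0,0,0,1.4,0,0,-1]
    - [0,0,0,1.6,0,0,-1]
    - [0,0,0,1.7,0,0,-1]

```text
time_s: 3.9
position: [0.4626, -0.0585, 0.0045]
tool_rot: [[-0.011, 1.0, -0.0], [1.0, 0.011, 0.0], [0.0, -0.0, -1.0]]
ft_force: [-0.1, -0.0, -0.2]
grip_width: 0.0001
gripper_force: 0.3
```

Request:
move_arm:
  plan:
    - [0,0,0,0.1,0,0,-1]
    - [0,0,0,0.15,0,0,-1]
    - [0,0,0,0.15,0,0,-1]

```text
time_s: 4.2
position: [0.4626, -0.0572, 0.0046]
tool_rot: [[-0.011, 1.0, 0.0], [1.0, 0.011, 0.0], [0.0, 0.0, -1.0]]
ft_force: [0.2, 0.3, 0.3]
grip_width: -0.0001
gripper_force: 0.0
```

Request:
move_arm:
  plan:
    - [0,0,0,0.1,0,0,-1]
    - [0,0,0,0.2,0,0,-1]
    - [0,0,0,0.2,0,0,-1]

```text
time_s: 4.5
position: [0.4626, -0.0552, 0.0046]
tool_rot: [[-0.011, 1.0, -0.0], [1.0, 0.011, 0.0], [0.0, -0.0, -1.0]]
ft_force: [0.3, -0.3, 0.2]
grip_width: -0.0001
gripper_force: 0.0
```

Request:
move_arm:
  plan:
    - [0,0,0,0.1,0,0,-1]
    - [0,0,0,0.2,0,0,-1]
    - [0,0,0,0.2,0,0,-1]

```text
time_s: 4.8
position: [0.4629, -0.0546, 0.0047]
tool_rot: [[-0.012, 1.0, 0.001], [1.0, 0.012, -0.003], [-0.003, 0.001, -1.0]]
ft_force: [-2.2, -9.4, -1.3]
grip_width: -0.0
gripper_force: 5.2
```

Request:
move_arm:
  plan:
    - [0,0,0,0.03,0,-0.16,-1]
    - [0,0,0,0.02,0,-0.33,-1]
    - [0,0,0,0.02,0,-0.66,-1]
    - [0,0,0,0.03,0,-0.98,-1]

```text
time_s: 5.2
position: [0.4629, -0.0541, 0.0146]
tool_rot: [[-0.011, 1.0, 0.001], [1.0, 0.011, -0.002], [-0.002, 0.001, -1.0]]
ft_force: [-1.1, -8.6, -0.7]
grip_width: 0.0002
gripper_force: 4.0
```

Run:
```python
from h import *
p=shot('scene');c=proj(p,[.4626,0,.02]).astype(int);print(c)
cv2.imwrite('pics/s1.png',cv2.resize(p['color'][c[1]-60:c[1]+60,c[0]-80:c[0]+80],None,fx=5,fy=5,interpolation=cv2.INTER_CUBIC)[:,:,::-1])
d=1.4
for th in range(4,112,2):
    s,k=np.sin(np.radians(th)),np.cos(np.radians(th))
    if th%4==0 or th>80: print(th,round((96*(1-k)-5.5*s+d*k)/10,2),round((96*s+4.5*(k-1)-d*s)/10,2))
```

```text
[269 207]
4 0.12 0.66
8 0.16 1.31
12 0.23 1.96
16 0.35 2.59
20 0.52 3.21
24 0.73 3.81
28 0.99 4.39
32 1.29 4.94
36 1.62 5.47
40 2.0 5.98
44 2.41 6.45
48 2.86 6.88
52 3.34 7.28
56 3.85 7.64
60 4.39 7.97
64 4.96 8.25
68 5.55 8.49
72 6.15 8.69
76 6.78 8.84
80 7.42 8.94
82 7.74 8.98
84 8.06 9.01
86 8.39 9.02
88 8.72 9.02
90 9.05 9.01
92 9.38 8.99
94 9.71 8.96
96 10.04 8.91
98 10.37 8.86
100 10.7 8.79
102 11.03 8.71
104 11.35 8.62
106 11.68 8.52
108 12.0 8.41
110 12.32 8.29
```

View pics/s1.png

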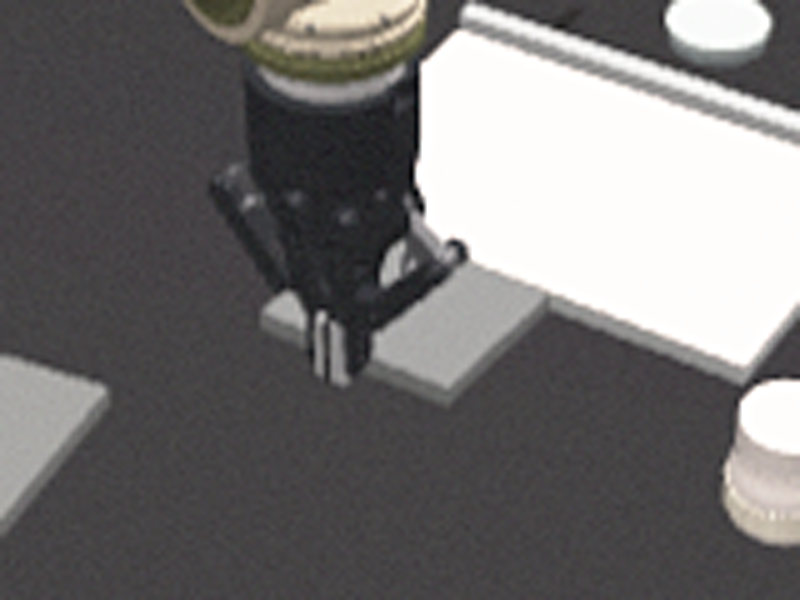

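Request:
move_arm:
  plan:
    - [0,0,0,0.02,0,-0.33,-1]
    - [0,0,0,0.05,0,-0.65,-1]
    - [0,0,0,0.09,0,-0.98,-1]
    - [0,0,0,0.15,0,-1.29,-1]
    - [0,0,0,0.21,0,-1.61,-1]

```text
time_s: 5.75
position: [0.4628, -0.0515, 0.0308]
tool_rot: [[-0.011, 1.0, 0.001], [1.0, 0.011, -0.001], [-0.001, 0.001, -1.0]]
ft_force: [-0.4, -4.7, 0.1]
grip_width: -0.0
gripper_force: 2.1
```

Request:
move_arm:
  plan:
    - [0,0,0,0.08,0,0.02,-1]
    - [0,0,0,0.16,0,-0.26,-1]
    - [0,0,0,0.25,0,-0.58,-1]
    - [0,0,0,0.35,0,-0.88,-1]
    - [0,0,0,0.46,0,-1.17,-1]

```text
time_s: 6.25
position: [0.463, -0.0473, 0.0426]
tool_rot: [[-0.011, 1.0, 0.001], [1.0, 0.011, -0.002], [-0.002, 0.001, -1.0]]
ft_force: [-1.2, -8.2, 2.5]
grip_width: -0.0002
gripper_force: 4.4
```

Request:
move_arm:
  plan:
    - [0,0,0,0.15,0,-0.28,-1]
    - [0,0,0,0.29,0,-0.56,-1]
    - [0,0,0,0.44,0,-0.83,-1]
    - [0,0,0,0.6,0,-1.1,-1]
    - [0,0,0,0.76,0,-1.36,-1]

```text
time_s: 6.75
position: [0.463, -0.0396, 0.0563]
tool_rot: [[-0.011, 1.0, 0.002], [1.0, 0.011, -0.002], [-0.002, 0.002, -1.0]]
ft_force: [-0.4, -6.8, 3.9]
grip_width: -0.0003
gripper_force: 3.9
```

Request:
move_arm:
  plan:
    - [0,0,0,0.2,0,-0.24,-1]
    - [0,0,0,0.4,0,-0.48,-1]
    - [0,0,0,0.59,0,-0.73,-1]
    - [0,0,0,0.79,0,-0.97,-1]
    - [0,0,0,1.0,0,-1.2,-1]

```text
time_s: 7.25
position: [0.4631, -0.0297, 0.0686]
tool_rot: [[-0.011, 1.0, 0.002], [1.0, 0.011, -0.002], [-0.002, 0.002, -1.0]]
ft_force: [-0.6, -7.6, 5.7]
grip_width: -0.0003
gripper_force: 4.7
```

Request:
move_arm:
  plan:
    - [0,0,0,0.22,0,-0.22,-1]
    - [0,0,0,0.45,0,-0.43,-1]
    - [0,0,0,0.69,0,-0.63,-1]
    - [0,0,0,0.93,0,-0.82,-1]
    - [0,0,0,1.19,0,-1.0,-1]

```text
time_s: 7.75
position: [0.4631, -0.0178, 0.0788]
tool_rot: [[-0.011, 1.0, 0.003], [1.0, 0.011, -0.003], [-0.003, 0.003, -1.0]]
ft_force: [-1.8, -8.6, 10.1]
grip_width: 0.0001
gripper_force: 6.1
```

Request:
move_arm:
  plan:
    - [0,0,0,0.24,0,-0.21,-1]
    - [0,0,0,0.5,0,-0.38,-1]
    - [0,0,0,0.77,0,-0.53,-1]
    - [0,0,0,1.05,0,-0.68,-1]
    - [0,0,0,1.34,0,-0.82,-1]

```text
time_s: 8.25
position: [0.463, -0.0041, 0.087]
tool_rot: [[-0.011, 1.0, 0.003], [1.0, 0.011, -0.002], [-0.002, 0.003, -1.0]]
ft_force: [-1.0, -5.4, 10.2]
grip_width: 0.0
gripper_force: 5.6
```

Request:
move_arm:
  plan:
    - [0,-1,0,0.44,0,-0.21,-1]
    - [0,-2,0,0.89,0,-0.4,-1]
    - [0,-3,0,1.35,0,-0.55,-1]
    - [0,-4,0,1.82,0,-0.69,-1]
    - [0,-5,0,2.14,0,-0.77,-1]

```text
time_s: 8.75
position: [0.4626, 0.0179, 0.0948]
tool_rot: [[-0.011, 1.0, 0.004], [0.996, 0.011, -0.089], [-0.089, 0.003, -0.996]]
ft_force: [0.3, -2.5, 10.5]
grip_width: -0.0001
gripper_force: 5.2
```

Request:
move_arm:
  plan:
    - [0,-1,0,0.63,0,-0.16,-1]
    - [0,-2,0,1.0,0,-0.23,-1]
    - [0,-3,0,1.3,0,-0.28,-1]
    - [0,-4,0,1.6,0,-0.33,-1]
    - [0,-5,0,1.92,0,-0.38,-1]

```text
time_s: 9.25
position: [0.4624, 0.0376, 0.0971]
tool_rot: [[-0.01, 1.0, 0.005], [0.985, 0.011, -0.175], [-0.175, 0.003, -0.985]]
ft_force: [-0.9, -0.3, 11.9]
grip_width: -0.0003
gripper_force: 5.8
```

Run:
```python
from h import *
p=shot('scene');c=proj(p,[.4626,0.05,.04]).astype(int)
cv2.imwrite('pics/s2.png',cv2.resize(p['color'][c[1]-60:c[1]+60,c[0]-80:c[0]+80],None,fx=5,fy=5,interpolation=cv2.INTER_CUBIC)[:,:,::-1])
```

```text
(no output)
```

View pics/s2.png

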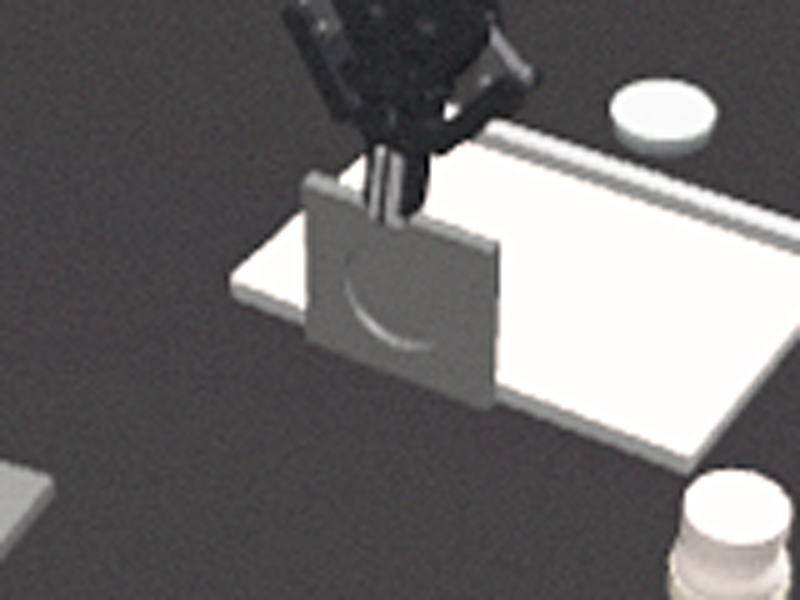

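Request:
move_arm:
  plan:
    - [0,0,0,0.44,0,-0.09,-1]
    - [0,-2,0,0.88,0,-0.2,-1]
    - [0,-4,0,1.37,0,-0.27,-1]
    - [0,-6,0,1.87,0,-0.33,-1]
    - [0,-6,0,2.39,0,-0.29,-1]

```text
time_s: 9.8
position: [0.4621, 0.0624, 0.0957]
tool_rot: [[-0.011, 1.0, 0.006], [0.961, 0.012, -0.277], [-0.277, 0.003, -0.961]]
ft_force: [-0.8, 3.2, 12.8]
grip_width: 0.0002
gripper_force: 6.8
```

Request:
move_arm:
  plan:
    - [0,0,0,0.5,0,-0.1,-1]
    - [0,0,0,0.8,0,-0.6,-1]
    - [0,0,0,0.8,0,-2,-1]
    - [0,0,0,0.8,0,-3.5,-1]
    - [0,0,0,0.8,0,-5,-1]

```text
time_s: 10.3
position: [0.4607, 0.0833, 0.1408]
tool_rot: [[-0.011, 1.0, 0.002], [0.961, 0.011, -0.275], [-0.275, -0.001, -0.961]]
ft_force: [-0.5, 0.4, -0.1]
grip_width: 0.0004
gripper_force: 0.0
```

Run:
```python
from h import *
p=shot('scene');c=proj(p,[.4626,0.05,.04]).astype(int)
cv2.imwrite('pics/s3.png',cv2.resize(p['color'][c[1]-60:c[1]+60,c[0]-80:c[0]+80],None,fx=5,fy=5,interpolation=cv2.INTER_CUBIC)[:,:,::-1])
go([.4635,-.02,.12],Rt())
go([.4635,-.02,.02],Rt())
```

```text
[0.15, 15.97, -0.1, -9.35, 0.06, 5.06]
[0.15, 15.97, -0.1, -6.6, 0.03, 14.67]
```

View pics/s3.png

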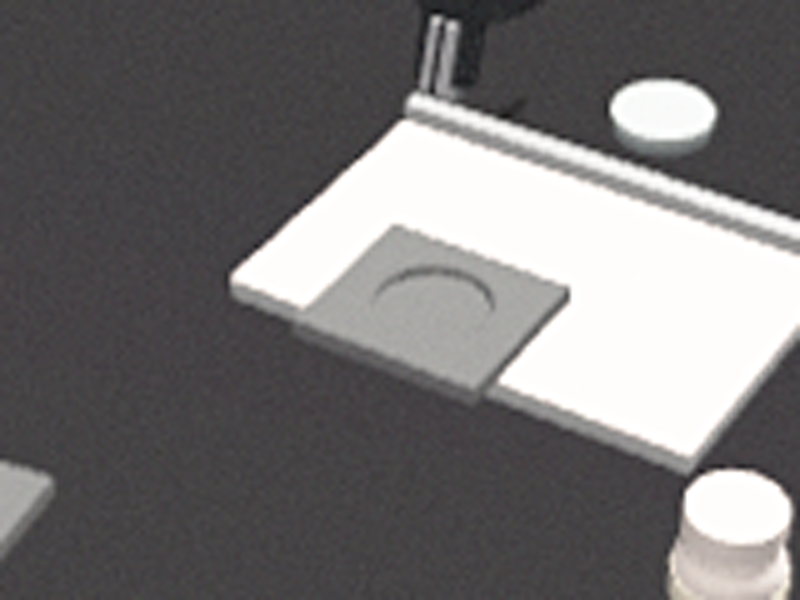

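The plate lies on the panel with its well up, its lead end overhanging the front edge slightly and square to it. Next I go behind it.

Request:
move_arm:
  plan:
    - [0.15,8,-0.1,-4.5,0,1.5,-1]
    - [0.15,15.97,-0.1,-9.3,0.06,4.5,-1]
    - [0.15,15.97,-0.1,-9.35,0.06,5,-1]
    - [0.15,15.97,-0.1,-9.35,0.06,5.06,-1]
    - [0.15,15.97,-0.1,-9.35,0.06,5.06,-1]

```text
time_s: 10.85
position: [0.4624, -0.021, 0.1171]
tool_rot: [[-0.011, 1.0, -0.004], [1.0, 0.011, -0.0], [-0.0, -0.004, -1.0]]
ft_force: [0.2, 0.8, -0.9]
grip_width: 0.0002
gripper_force: 0.0
```

Run:
```python
from h import *
p=shot('top');g=cv2.cvtColor(p['color'],cv2.COLOR_RGB2GRAY)
m=np.zeros_like(g);m[195:255,225:285]=(g[195:255,225:285]>85)&(g[195:255,225:285]<200)
for d in env.outline_of('plate',p)[:3]: print(np.round(d['bbox']),ray(p,d['bbox'][:2],.022),d['conf'])
for n in ('plate_lead','plate_trail','plate'):
    for d in env.tip_of(n,p)[:2]: print(n,ray(p,d['pixel'],.017).round(4),round(d['conf'],2))
go([.4625,-.02,.0165],Rt())
```

```text
[256. 224.  34.  37.] [0.45920187 0.07376591 0.022     ] 0.92
[397. 318.  53.  53.] [ 0.2141279  -0.31002437  0.022     ] 0.83
[347. 271.  41.  38.] [ 0.3366447  -0.17722908  0.022     ] 0.63
plate_lead [0.4515 0.0301 0.017 ] 0.87
plate_lead [ 0.259  -0.3364  0.017 ] 0.74
plate_trail [0.4556 0.1225 0.017 ] 0.86
plate_trail [ 0.3783 -0.1732  0.017 ] 0.8
plate [ 0.3443 -0.1736  0.017 ] 0.93
plate [0.4572 0.0724 0.017 ] 0.65
[-0.15, 0.04, 0.09, -0.02, -0.01, 10.12]
```

Request:
move_arm:
  plan:
    - [0,0,0,0,-0.2,5,-1]
    - [0,0,0,0,-0.2,9,-1]
    - [0,0,0,0,-0.2,10.1,-1]
    - [0,0,0,0,-0.2,10.1,-1]

```text
time_s: 11.5
position: [0.4598, -0.02, 0.0151]
tool_rot: [[-0.014, 1.0, -0.006], [1.0, 0.014, 0.0], [0.0, -0.006, -1.0]]
ft_force: [-0.8, 0.4, 0.4]
grip_width: 0.0001
gripper_force: 0.0
```

Request:
move_arm:
  plan:
    - [0,0,0,1.5,0,0,-1]
    - [0,0,0,3,0,0,-1]
    - [0,0,0,4,0,0,-1]
    - [0,0,0,5,0,0,-1]
    - [0,0,0,6,0,0,-1]

```text
time_s: 12.0
position: [0.4603, 0.0396, 0.017]
tool_rot: [[-0.013, 1.0, -0.001], [1.0, 0.013, -0.001], [-0.001, -0.001, -1.0]]
ft_force: [0.7, -1.5, 1.4]
grip_width: -0.0001
gripper_force: 0.8
```

Request:
move_arm:
  plan:
    - [0,0,0,1,0,0,-1]
    - [0,0,0,2,0,0,-1]
    - [0,0,0,3,0,0,-1]
    - [0,0,0,4,0,0,-1]
    - [0,0,0,5,0,0,-1]

```text
time_s: 12.5
position: [0.4592, 0.0899, 0.0164]
tool_rot: [[-0.012, 1.0, -0.003], [1.0, 0.012, -0.001], [-0.001, -0.003, -1.0]]
ft_force: [-0.2, -2.7, 1.7]
grip_width: 0.0002
gripper_force: 0.8
```

Request:
move_arm:
  plan:
    - [0,0,0,0.7,0,0,-1]
    - [0,0,0,1.2,0,0,-1]
    - [0,0,0,1.6,0,0,-1]
    - [0,0,0,1.8,0,0,-1]
    - [0,0,0,1.9,0,0,-1]

```text
time_s: 13.0
position: [0.4589, 0.1082, 0.0164]
tool_rot: [[-0.012, 1.0, -0.003], [1.0, 0.012, -0.001], [-0.001, -0.003, -1.0]]
ft_force: [0.1, -1.2, 0.8]
grip_width: 0.0003
gripper_force: 0.6
```

Request:
move_arm:
  plan:
    - [0,0,0,0.1,0,0,-1]
    - [0,0,0,0.2,0,0,-1]
    - [0,0,0,0.2,0,0,-1]

```text
time_s: 13.3
position: [0.4589, 0.1101, 0.0164]
tool_rot: [[-0.012, 1.0, -0.003], [1.0, 0.012, -0.0], [-0.0, -0.003, -1.0]]
ft_force: [-0.8, -1.2, 0.2]
grip_width: 0.0003
gripper_force: 0.1
```

Request:
move_arm:
  plan:
    - [0,0,0,0.1,0,0,-1]
    - [0,0,0,0.2,0,0,-1]
    - [0,0,0,0.2,0,0,-1]

```text
time_s: 13.6
position: [0.4589, 0.1122, 0.0164]
tool_rot: [[-0.012, 1.0, -0.003], [1.0, 0.012, -0.0], [-0.0, -0.003, -1.0]]
ft_force: [0.1, -0.3, -0.3]
grip_width: 0.0001
gripper_force: 0.1
```

Request:
move_arm:
  plan:
    - [0,0,0,0.1,0,0,-1]
    - [0,0,0,0.2,0,0,-1]
    - [0,0,0,0.2,0,0,-1]

```text
time_s: 13.9
position: [0.4592, 0.1133, 0.0164]
tool_rot: [[-0.013, 1.0, -0.002], [1.0, 0.013, -0.002], [-0.002, -0.002, -1.0]]
ft_force: [0.9, -7.4, -0.8]
grip_width: -0.0
gripper_force: 3.9
```

Request:
move_arm:
  plan:
    - [0,0,0,0.1,0,0,-1]
    - [0,0,0,0.15,0,0,-1]
    - [0,0,0,0.15,0,0,-1]

```text
time_s: 14.2
position: [0.4593, 0.1136, 0.0164]
tool_rot: [[-0.013, 1.0, -0.003], [1.0, 0.013, -0.004], [-0.004, -0.003, -1.0]]
ft_force: [0.7, -17.9, -0.3]
grip_width: -0.0007
gripper_force: 9.0
```

Request:
move_arm:
  plan:
    - [0,0,0,-1,0,0,-1]
    - [0,0,0,-4,0,0,-1]
    - [0,0,0,-6,0,-3,-1]
    - [0,0,0,-8,0,-8,-1]
    - [0,0,0,-12,0,-12,-1]

```text
time_s: 14.7
position: [0.4604, 0.0027, 0.1311]
tool_rot: [[-0.014, 1.0, -0.002], [1.0, 0.014, 0.0], [0.0, -0.002, -1.0]]
ft_force: [0.5, -0.3, -0.2]
grip_width: 0.0001
gripper_force: 0.0
```

Request:
move_arm:
  plan:
    - [0,0,0,-5,0,-3,-1]
    - [0,0,0,-10,0,-6,-1]
    - [0,0,0,-15,0,-6,-1]
    - [0,0,0,-20,0,-6,-1]
    - [0,0,0,-20,0,-6,-1]

```text
time_s: 15.2
position: [0.463, -0.2013, 0.1894]
tool_rot: [[-0.009, 1.0, -0.002], [1.0, 0.009, -0.001], [-0.001, -0.002, -1.0]]
ft_force: [0.5, 0.6, 0.0]
grip_width: -0.0001
gripper_force: 0.0
```

Run:
```python
from h import *
p=shot('top')
a=cv2.resize(p['color'][160:270,160:300],(560,440),interpolation=cv2.INTER_CUBIC)
for n in ('plate_lead','plate_trail','plate','panel_rail','panel_front'):
    for d in env.tip_of(n,p)[:1]: print(n,ray(p,d['pixel'],.017).round(4),round(d['conf'],2))
cv2.imwrite('pics/f1.png',a[:,:,::-1])
print(env.observe()['position'],env.observe()['time_s'])
```

```text
plate_lead [ 0.2579 -0.3335  0.017 ] 0.67
plate_trail [ 0.1781 -0.2724  0.017 ] 0.96
plate [0.4589 0.1696 0.017 ] 0.98
panel_rail [0.4891 0.2204 0.017 ] 0.72
panel_front [0.4871 0.05   0.017 ] 0.92
[ 0.46312731 -0.19573431  0.18907952] 15.5
```

View pics/f1.png

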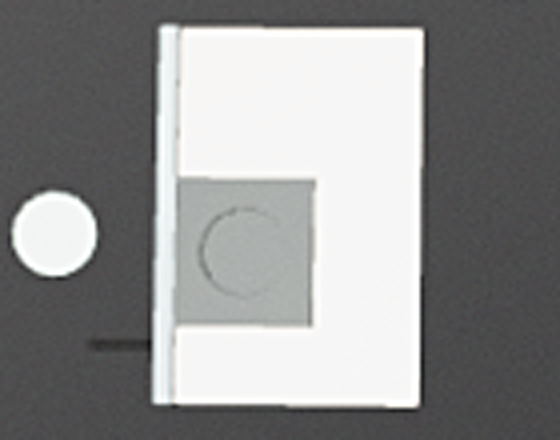

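The plate (centre about (245,252) in the crop) sits flat and square against the rail with its well up. The dish, bottle and jar haven't moved and the arm is clear, so I'm handing in.

```bash
python3 -c "
from rig import env
print(env.close_job())"
```

```text
the job is handed in; nothing more can be done
None
```

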